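# Load a cuvette carrier under the spring-closed light cover of a photometer

## Robot

A 6-joint arm with a two-finger parallel gripper is mounted at the origin on the work surface. World frame = base frame: x ahead of the robot, y to its left, z up, the work surface at z = 0. Lengths are in mm, angles in rad, forces in N, time in s.
With the tool pointing down it reaches from about 275 to 750 mm from the base axis. Payload 10.2 kg.
Tool frame: the origin (TCP) lies at the very end of the fingers, on their centre line; the grasp point (between the pads) lies 19 mm behind it (ctrl.hold_point_z is the distance from the TCP to the grasp point, in mm); z points along the fingers, y is the direction in which the jaws open and shut (so a half turn about z gives the same grasp; the last joint's range is limited). The gripper opens to 85 mm and grips with 20 to 120 N. Pads are 22 mm wide; open, the fingers measure 114 mm over their backs; the gripper's body (76 mm by 85 mm) begins 54 mm behind the grasp point. The pads swing forward as they close: fully open they stand 13 mm farther back than shut.
Start: joints at [0.915, 0.313, 1.498, -0, 1.331, -0.223], TCP at [220.205, 476.593, 198.494] pointing down, gripper open.
Joint ranges: [-2.94, 2.94], [-0.97, 2.17], [0.19, 2.56], [-1.23, 4.37], [0.02, 3.11], [-2.88, 2.88]. Speed limits (rad/s): [2.39, 2.39, 3.01, 3.14, 3.14, 3.14].

## Interface

Orientations are given as a unit quaternion [w, x, y, z].
In Python, from rig import readout, cams, workorder, spotter, ctrl gives the robot as it stands.
- The arm moves only by the tool step_arm, never from a script. Its argument "plan" is text: rows parted by semicolons, each of 5 numbers parted by spaces: the shift along the tool's x, y, z in cm, then the turn about the tool's z in degrees, then the opening in per cent of the stroke, from 0 (shut) to 100 (fully open). In form: x y z twist gripper; .... A call has 1 to 10 rows; each row is the pose to reach, as a shift and turn from the pose commanded when the call began, along the tool's axes at that moment; what a row does not reach only later rows make up. A row lasts 1/10 s, in which the tool goes at most 50 mm and 8.59 degrees, less where a joint would pass 70% of its speed; a pose out of reach is approached as far as the arm can. A call with a gripper value outside its range is refused whole. The fingers move at their own pace and stop on an object; "grip_force" is the grip in N (left out, the last holds). Time passes only in rows, so rows that repeat a pose let the fingers close. It gives the time, the measured TCP pose, the force and the opening at its end, in the units of the state.
- readout.sense(): the state, without advancing time (a new reading comes with each control period).
- cams.capture(name): name is "scene" or "top"; returns (picture, depth): 384x512x3 uint8, red, green, blue; 384x512 float32, mm along the optical axis (not along the pixel's ray), 0 where there is no reading.
- cams.camera_info(name): a dict with "vfov" (degrees; the focal length in pixels is half the picture's height over the tangent of half this angle, whatever the lens; pixels are square), "cx", "cy" (the principal point, pixels), "rvec" (rotation vector, rad) and "tvec" (3), from world to camera coordinates, as OpenCV has them. Camera axes: x right, y down, z forward; pixel columns grow to the right and rows downward; lengths in mm; the calibration is good to about 2 mm. A picture is of the moment at which its call begins. camera_info takes no time and is no camera call.
- workorder.finish_job(): hands the job in, once; it reports no verdict.
Trained networks look in the newest picture that a camera, given by its name, has taken for a name from the list of things; names that differ only in an ending like _2 or _b are one class to them, and where a whole thing is asked for, a point or a joint stands for the part that bears it (a point fixed in the world has none). Each returns a list of dicts, best first, with "conf" (0 to 1); they miss things now and then, are a little off and sometimes report something else, mostly with a low value. They report only what shows in the picture. A call takes as long as a camera call. They do not tell look-alikes from the thing itself.
- spotter.regions_of(camera, target): "pixels" (384x512 bool, what is visible of it) and "extent" ([centre column, centre row, width, height] in pixels, round what is visible of it).
The state is a dict: "time_s": time; "joints": joint angles; "dq": joint speeds; "tau": joint torques, N m; "eef_pos": TCP position; "ee_rot": TCP orientation; "force": force on the tool from outside, world axes, zero at the start; "wrist_torque": the same for the moment, N m; "grip_width": opening from 0.0 (shut) to 1.0 (fully open).
Only numpy, scipy, OpenCV 4.12 (cv2) and the standard library are available. Lean on these libraries where they do the work, as an engineer would, in place of code of your own. Each camera call takes 0.05 s, during which the arm holds its last target. There are 200 camera calls.

## Task

Load the cuvette carrier into the photometer: with one fingertip press the long bar beside the lane down, so that the spring-closed light cover swings up, and while you hold it there push the carrier along its lane with the other fingertip, against the end of its tail, until it is fully home against the back of the bay. Then back away from everything so that the cover springs fully shut over it. The carrier is only pushed, never gripped or lifted, and the bottle, the beaker and the jar stay where they stand.

Things in the scene. Friction and masses are not known exactly. Their poses are not given: they have to be found in the camera images.
- photometer: Low white bench photometer, fixed to the bench, turned up to 20 deg. Origin: on the bench top, under the lane's centre line, at the bay's mouth. x: along the lane into the bay; y: towards the press bar's side; z up. Lane: 50 mm between two fences (tops 23 mm above the bench), x = -185 to 60 mm, floor 15 mm above the bench. Bay: x = 0 to 60 mm; behind it a housing 95 x 190 mm, 70 mm high.
- bay_end (a point): Point on the lane floor, on the centre line, at the housing's face that closes the bay (x = 60 mm in the photometer's frame). The block's front face rests against it when the carrier is home; the end of the tail is then 102 mm before it.
- cover (a joint): Angle of the dark hood over the bay (60 x 76 mm, top 63 mm above the bench when shut), hinged along the lane: 0 shut, 0.72 at its stop. Pressing the bar raises it; a spring shuts it (2.5 N at the bar's middle starts it, 5 N holds it open). From about 0.5 rad the carrier's block passes under; at 0.65 rad its top edge is 100 mm above the bench.
- skirt (a point): Middle of the lower edge of the cover's front skirt, at the bay's mouth, on the half of the mouth away from the bar. The skirt is 3 mm thick and 34 mm wide. Shut, this edge is 41 mm above the bench: it bars the carrier's block (top 53 mm) but clears its tail (top 37 mm).
- bar_hinge (a point): Long flat aluminium bar, one piece with the cover, 166 x 56 x 4 mm. This point lies on its hinge axis, 38 mm beside the lane's centre line, 22 mm above the bench, at the bay's mouth; axes as the photometer's when shut, turning with the cover. The bar spans x = -180 to -14 mm, and 6 to 62 mm out from the hinge. A fingertip can slide along it while pressing; cover stays open.
- bar_mid (a point): Centre of the bar's upper face. Shut, the bar slopes up away from the lane at 0.65 rad, outer edge 60 mm and this point 43 mm above the bench. Pressed down it is level at cover = 0.65 rad, its upper face then 24 mm above the bench, 44 to 100 mm beside the lane's centre line.
- carrier: Loose dark grey cuvette carrier, 0.15 to 0.31 kg, in the lane before the bay: a block 54 mm long, 46 wide, 38 high with two square cuvettes in its top, and a low tail 48 mm long, 30 wide, 22 high behind it. Origin: centre of the block's underside, 15 mm above the bench. x points into the bay; block x = -27 to 27 mm, tail back to x = -75 mm. Home, the origin is 27 mm before the bay's end.
- tail_end (a point): Centre of the tail's rear end face (30 mm wide, 22 mm high), 26 mm above the bench: the face to push.
- amber_bottle: Bystander: amber glass bottle, 60 mm across, 125 mm high, standing beyond the bar. Origin: centre of its foot.
- beaker: Bystander: open glass beaker, 68 mm across, 75 mm high, on the other side of the lane. Origin: centre of its foot.
- vial_jar: Bystander: small jar with a black cap, 36 mm across, 60 mm high, on the same side as the beaker. Origin: centre of its foot.
Mind the look-alikes: they are no part of the job. Several things have the shape of the carrier; the one meant has the colours described above.

How it is judged (in metres and radians):
On the way, in this order (a step that is already met when the one before it is completed fails the run):
1. a finger holds the press bar down and the cover stands open, the carrier still outside the bay (value of joint cover above 0.5 rad and contact force between the fingers and cover_c0 above 0.5 N and x of carrier in the frame of photometer below -0.02 m), for 0.1 s.
2. the carrier is pushed home by a finger while a finger still holds the bar down (x of carrier in the frame of photometer above 0.029 m and value of joint cover above 0.4 rad and contact force between the fingers and cover_c0 above 0.5 N and contact force between the fingers and carrier above 0.2 N), for 0.04 s.
At the end, for the whole second after the job is handed in: The carrier lies flat and at rest in the lane with its block within 4 mm of the back of the bay, and the cover is shut (within 0.05 rad) (x of carrier in the frame of photometer above 0.029 m and y of carrier in the frame of photometer between -0.005 and 0.005 m and z of carrier in the frame of photometer below 0.019 m and angle between carrier's own z axis and vertical below 0.05 rad and value of joint cover below 0.05 rad and linear speed of carrier below 0.01 m/s); the robot touches nothing.
It fails at once if the carrier is lifted off the lane or tipped (z of carrier in the frame of photometer above 0.023 m or angle between carrier's own z axis and vertical above 0.2 rad).
It fails at once if the amber bottle is moved or tipped (distance of amber_bottle from where it was at the start of the episode above 0.015 m or angle between amber_bottle's own z axis and vertical above 0.2 rad).
It fails at once if the beaker is moved or tipped (distance of beaker from where it was at the start of the episode above 0.015 m or angle between beaker's own z axis and vertical above 0.2 rad).
It fails at once if the vial jar is moved or tipped (distance of vial_jar from where it was at the start of the episode above 0.015 m or angle between vial_jar's own z axis and vertical above 0.2 rad).
It also fails if it takes over 42 s, if anything falls off the work surface, if the arm or the gripper's body presses on something with over 40 N, if the wrist force passes 120 N, or if a joint passes its speed limit or range.

## Working session

There is one attempt and no reset: what is moved stays moved. The work goes in short steps, Python scripts to look and compute and a tool call to move; the robot and the scene stay as the last step left them, time stands still between calls to the robot, and variables do not carry over. Pictures are saved under pics/ and viewed, about 8 in all and at most 12, crops included, and the job is handed in when it is done.

Besides the shell and the picture viewer there is one more tool, called after "Request:" as name(argument=value, ...), one argument or row to a line, values as JSON. step_arm: Moves the arm, as the interface text tells. Its arguments: {"type":"object","properties":{"plan":{"type":"string"},"grip_force":{"type":"number"}},"required":["plan"]}

```bash
mkdir -p pics; cat > h.py <<'E'
import numpy as np, cv2
from rig import readout, cams, workorder, spotter, ctrl
def cam(n):
    i=cams.camera_info(n); f=192/np.tan(np.radians(i["vfov"])/2)
    R=cv2.Rodrigues(np.array(i["rvec"],float))[0]; return f,i["cx"],i["cy"],R,np.array(i["tvec"],float)
def cloud(n,d):
    f,cx,cy,R,t=cam(n); v,u=np.mgrid[:384,:512]
    P=np.stack([(u-cx)/f*d,(v-cy)/f*d,d],-1); return (P-t)@R   # world
def proj(n,p):
    f,cx,cy,R,t=cam(n); q=R@np.array(p,float)+t; return q[0]/q[2]*f+cx,q[1]/q[2]*f+cy
E
python3 - <<'E'
from h import *
print(readout.sense(),ctrl.hold_point_z)
ims=[]
for n in("scene","top"):
    im,d=cams.capture(n); np.save(n+"_d.npy",d); np.save(n+"_i.npy",im); ims.append(im)
    print(n,cams.camera_info(n))
    P=cloud(n,d)
    for t in("carrier","photometer","cover","bar_mid","amber_bottle","beaker","vial_jar"):
        for r in spotter.regions_of(n,t)[:4]:
            m=r["pixels"]&(d>0); print(t,round(r["conf"],2),np.round(r["extent"]),np.round(np.median(P[m],0)), m.sum())
for n,i in zip(("scene","top"),ims): cv2.imwrite(f"pics/{n}0.png",cv2.resize(i[...,::-1],(800,600)))
E
```

```text
{'time_s': 0.0, 'joints': array([ 9.14582441e-01,  3.13445712e-01,  1.49843600e+00, -2.30160299e-05,
        1.33102020e+00, -2.23396961e-01]), 'dq': array([-0.00094568,  0.00108987, -0.00146662,  0.00027233,  0.00022812,
       -0.00087993]), 'tau': array([ 1.02150025e-03, -4.12271762e+01, -2.59741437e+01, -1.35936530e-04,
        4.13748290e-03,  1.96107203e-05]), 'eef_pos': array([220.02530796, 476.33358955, 197.93771296]), 'ee_rot': array([-2.68603247e-04,  2.14720528e-01,  9.76675312e-01, -5.97088607e-04]), 'force': array([-0.71639689,  0.91676244, -0.8155795 ]), 'wrist_torque': array([-0.02167966,  0.00483838, -0.0577223 ]), 'grip_width': 1.0012954757443937} 18.700000000000003
scene {'vfov': 48.544739921863766, 'cx': 255.02797116892043, 'cy': 192.23656471628132, 'rvec': array([ 1.4657492 ,  2.15683098, -0.81613525]), 'tvec': array([ 165.52967538, -361.69555481, 1310.13779119])}
carrier 0.96 [202. 141.  43.  30.] [ 430. -159.   23.] 803
carrier 0.86 [317. 162.  44.  23.] [392. 144.  23.] 823
carrier 0.65 [197. 203.  29.  42.] [634. -65.  51.] 837
carrier 0.63 [259. 157.  26.  36
[... 629 characters left out ...]

carrier 0.94 [350. 260.  37.  40.] [ 421. -163.   36.] 853
carrier 0.73 [307. 175.  29.  44.] [618. -72.  51.] 779
carrier 0.65 [218. 279.  48.  28.] [381. 137.  37.] 808
carrier 0.41 [287. 170.  46. 114.] [628. -27.  52.] 2561
photometer 0.69 [291. 153. 108. 157.] [704. -41.  57.] 8070
photometer 0.2 [371. 136.  25.  24.] [ 710. -217.   56.] 308
cover 0.88 [288. 172.  47. 113.] [628. -27.  52.] 2556
bar_mid 0.63 [290. 171.  46. 112.] [626. -27.  51.] 2574
amber_bottle 0.65 [220. 197.  28.  33.] [551. 122.  88.] 668
beaker 0.73 [394. 163.  41.  38.] [ 638. -272.   42.] 932
vial_jar 0.69 [371. 134.  23.  25.] [ 709. -218.   57.] 291
vial_jar 0.23 [394. 165.  38.  34.] [ 637. -272.   44.] 873
```

View pics/scene0.png

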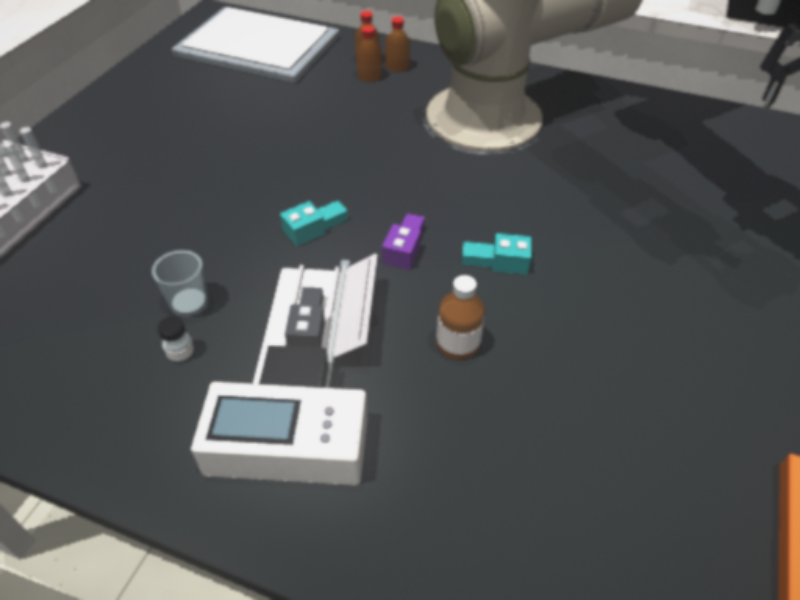

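View pics/top0.png

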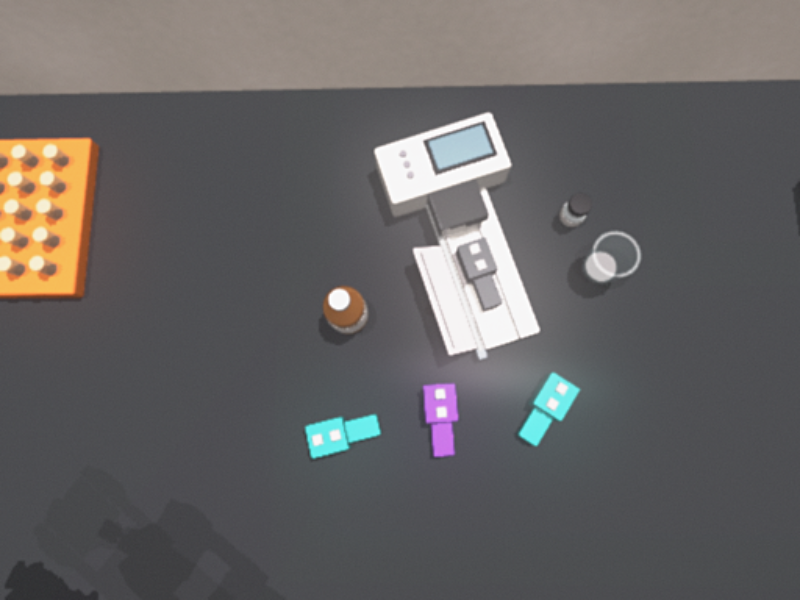

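Look-alikes (top view 800x600): teal (342,437), teal (550,408), purple (441,418). The dark grey one in the lane at (480,268) matches the description. Next I fit the poses.

```bash
python3 - <<'E'
from h import *
for n in("top","scene"):
    im=np.load(n+"_i.npy").astype(int); d=np.load(n+"_d.npy"); P=cloud(n,d)
    box=(d>0)&(P[...,0]>480)&(P[...,0]<860)&(P[...,1]>-190)&(P[...,1]<90)
    tab=(d>0)&(abs(P[...,2])<8)&(P[...,0]>300)&(P[...,0]<480); print(n,"table z",np.median(P[tab][:,2]))
    h=box&(abs(P[...,2]-70)<5)&(P[...,0]>680)
    r=cv2.minAreaRect(P[h][:,:2].astype(np.float32)); print("housing",r,np.median(P[h][:,2]),np.round(cv2.boxPoints(r)))
    dark=im.max(-1)<120
    c=box&dark&(abs(P[...,2]-53)<5)&(P[...,0]<655)
    pts=P[c][:,:2].astype(np.float32); r=cv2.minAreaRect(pts); print("block",r,len(pts),np.median(P[c],0))
    c=box&dark&(abs(P[...,2]-37)<5)&(P[...,0]<640)
    pts=P[c][:,:2].astype(np.float32); r=cv2.minAreaRect(pts); print("tail",r,len(pts),np.median(P[c],0))
    c=box&(im.min(-1)>150)&(abs(P[...,2]-43)<20)&(P[...,0]<690)&(P[...,1]>-60)
    q=P[c]; q=q[q[:,2]>28]; r=cv2.minAreaRect(q[:,:2].astype(np.float32)); print("bar",r,len(q),np.round(cv2.boxPoints(r)))
im=np.load("top_i.npy")[110:240,240:370,::-1]; cv2.imwrite("pics/crop1.png",cv2.resize(im,(600,600),interpolation=2))
E
```

```text
top table z -0.21857313713283372
housing ((760.9300537109375, -27.004409790039062), (153.92965698242188, 187.64048767089844), 17.748950958251953) 67.41870284808041 [[ 659.   39.]
 [ 716. -140.]
 [ 863.  -93.]
 [ 806.   86.]]
block ((619.0006103515625, -58.69589614868164), (60.94301223754883, 28.624605178833008), 59.7067756652832) 13 [615.98808187 -55.04232577  49.51020099]
tail ((600.112548828125, -59.82714080810547), (54.81275177001953, 60.5350341796875), 71.83444213867188) 25 [613.15968561 -61.15033037  36.13010479]
bar ((588.6234741210938, -36.262290954589844), (178.615478515625, 87.44071197509766), 17.804508209228516) 1400 [[ 490.  -22.]
 [ 517. -105.]
 [ 687.  -51.]
 [ 660.   33.]]
scene table z -0.3074218529418698
housing ((762.8973388671875, -23.362335205078125), (150.88951110839844, 186.7578582763672), 17.595373153686523) 67.3097951150631 [[ 663.   43.]
 [ 719. -135.]
 [ 863.  -90.]
 [ 807.   88.]]
block ((629.2633666992188, -30.054508209228516), (120.1290512084961, 51.50148391723633), 89.62086486816406) 248 [632.95730416 -55.97041069  52.68895375]
tail ((603.106689453125, -69.92160034179688), (80.44876861572266, 28.877756118774414), 28.48468589782715) 130 [582.5448794  -80.93565205  36.61679502]
bar ((588.8870239257812, -33.92060089111328), (181.80654907226562, 87.18578338623047), 17.612184524536133) 1084 [[ 489.  -20.]
 [ 515. -103.]
 [ 689.  -48.]
 [ 662.   35.]]
```

View pics/crop1.png

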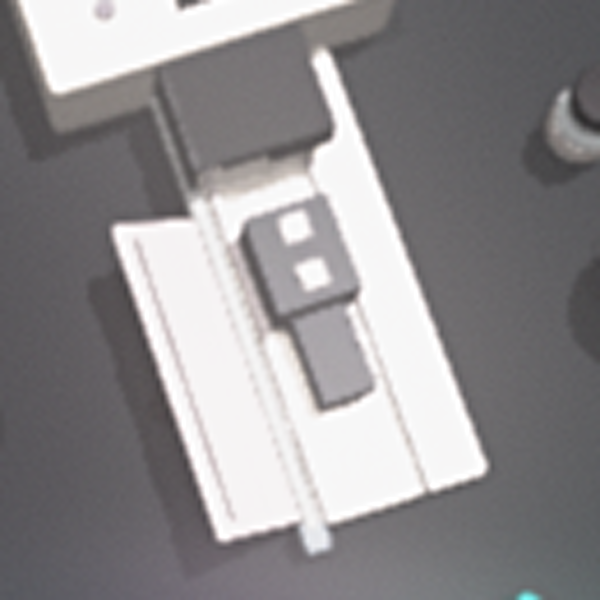

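The crop shows the grey block with two white cuvettes behind the shut cover, its tail end near crop (348,400), and the bar on the left (corners about (220,540) and (115,225)). Now I fit the photometer's pose from the edges and overlay it.

```bash
cat > fit.py <<'E'
from h import *
from scipy.optimize import least_squares
s=130/600
C=lambda a,b:(240+a*s-.39,110+b*s-.39)
obs=[("top",(-180,87,60),C(218,542)),("top",(-14,87,60),C(113,224)),
("scene",(-180,87,60),(377*.64,255*.64)),("scene",(-14,87,60),(368*.64,349*.64))]
def W(p,q): c,s_=np.cos(p[2]),np.sin(p[2]); return [p[0]+c*q[0]-s_*q[1],p[1]+s_*q[0]+c*q[1],q[2]]
def res(p): return np.ravel([np.subtract(proj(n,W(p,q)),o) for n,q,o in obs])
r=least_squares(res,[687,-50,.31]); p=r.x
E
python3 - <<'E'
from fit import *
print(p,np.degrees(p[2]),np.round(r.fun,1))
def inv(p,w): c,s_=np.cos(p[2]),np.sin(p[2]); a,b=w[0]-p[0],w[1]-p[1]; return np.round([c*a+s_*b,-s_*a+c*b],1)
# carrier by rays at known height
def ray(n,uv,z):
    f,cx,cy,R,t=cam(n); d=R.T@np.array([(uv[0]-cx)/f,(uv[1]-cy)/f,1]); o=-R.T@t; return o+d*(z-o[2])/d[2]
for nm,uv,z in(("tailend L",(322,402),37),("tailend R",(373,383),37),("blk FL",(245,212),53),("blk FR",(322,196),53),("blk RR",(358,295),53),("hous FL",(50,97),70),):
    print(nm,inv(p,ray("top",C(*uv),z)))
for n,uv,z in (("scene",(311*.64,289*.64),37),("scene",(290*.64,342*.64),53),("scene",(320*.64,345*.64),53)): print(n,inv(p,ray(n,uv,z)))
for nm,w in(("bottle",(563,130)),("beaker",(638,-265)),("jar",(712,-216))): print(nm,inv(p,w))
out=[]
for n,(u0,v0,w) in(("top",(240,110,130)),("scene",(150,140,110))):
    im=cv2.resize(np.load(n+"_i.npy")[v0:v0+w,u0:u0+w,::-1],(400,400),interpolation=2); k=400/w
    def poly(q,c):
        a=[((np.array(proj(n,W(p,x)))-(u0,v0)+.5)*k).astype(int) for x in q]; cv2.polylines(im,[np.array(a)],True,c,1)
    poly([(-180,41,26),(-14,41,26),(-14,87,60),(-180,87,60)],(0,0,255))
    poly([(-185,25,15),(0,25,15),(0,-25,15),(-185,-25,15)],(0,200,0))
    poly([(60,-95,70),(155,-95,70),(155,95,70),(60,95,70)],(255,0,0))
    poly([(0,-38,63),(60,-38,63),(60,38,63),(0,38,63)],(0,255,255))
    out.append(im)
cv2.imwrite("pics/ov.png",np.hstack(out))
E
```

```text
[ 6.90414139e+02 -4.63587630e+01  3.16105381e-01] 18.11150418731695 [-0.9 -1.  -1.9 -0.1 -0.5 -0.1 -1.5 -2.3]
tailend L [-130.9   10.9]
tailend R [-129.9  -16.7]
blk FL [-29.   17.1]
blk FR [-33.6 -22.4]
blk RR [-87.8 -21.8]
hous FL [54.7 92.6]
scene [-128.1   -2.5]
scene [-18.7 -12.5]
scene [-16.3  27.1]
bottle [-66.3 207.2]
beaker [-117.8 -191.5]
jar [ -32.2 -167.9]
```

View pics/ov.png

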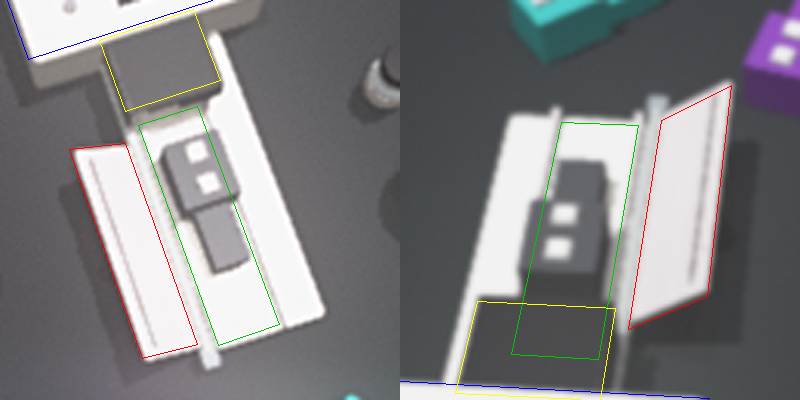

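Overlay agrees within a few mm (merged estimate: origin ≈ (687,-50), yaw ≈ 17.9°, tail end ≈ x −127). Moving to behind the tail, high, with the jaw axis across the lane.

Request:
step_arm(
  plan="-50.4 -36.2 0 -42.7 70;-50.4 -36.2 0 -42.7 70;-50.4 -36.2 0 -42.7 70;-50.4 -36.2 0 -42.7 70;-50.4 -36.2 0 -42.7 70;-50.4 -36.2 0 -42.7 70;-50.4 -36.2 0 -42.7 70;-50.4 -36.2 0 -42.7 70;-50.4 -36.2 0 -42.7 70;-50.4 -36.2 0 -42.7 70",
)

```text
time_s: 1.8
eef_pos: [450.1, 70.9, 198.8]
ee_rot: [0.0, -0.155, 0.988, -0.0]
force: [0.5, 1.6, -1.4]
grip_width: 0.7
```

```bash
cat >> h.py <<'E'
def go(p,x,y,z):  # shift in tool cm to photometer coords
    from scipy.spatial.transform import Rotation as Ro
    s=readout.sense(); q=s["ee_rot"]; R=Ro.from_quat([q[1],q[2],q[3],q[0]]).as_matrix()
    c,k=np.cos(p[2]),np.sin(p[2]); w=np.array([p[0]+c*x-k*y,p[1]+k*x+c*y,z])
    e=s["eef_pos"]-[p[0],p[1],0]
    print("t",s["time_s"],"tcp",s["eef_pos"].round(1),"in phot",np.round([c*e[0]+k*e[1],-k*e[0]+c*e[1]],1),"shift cm",(R.T@(w-s["eef_pos"])/10).round(2),"twist",round(np.degrees(np.arctan2(R[1,1],R[0,1])-p[2])-90,2),"tilt",R[2].round(3),"F",s["force"].round(1),"grip",s["grip_width"])
P0=(687.4,-50,.313)
E
python3 -c "
from h import *
go(P0,-158,37,130)"
```

```text
t 1.8 tcp [450.1  70.9 198.8] in phot [-188.5  188.1] shift cm [ -3.06 -15.11   6.89] twist -0.05 tilt [-0.001 -0.    -1.   ] F [ 0.5  1.6 -1.4] grip 0.7002930292742864
```

Request:
step_arm(
  plan="-3 -15.1 0 0 70;-3 -15.1 0 0 70;-3 -15.1 0 0 70;-3 -15.1 0 0 70;-3 -15.1 7 0 70;-3 -15.1 10 0 70;-3 -15.1 10 0 70;-3 -15.1 10 0 70;-3 -15.1 10 0 70",
)

```text
time_s: 2.7
eef_pos: [525.8, -61.7, 101.4]
ee_rot: [0.002, -0.156, 0.988, -0.001]
force: [0.8, 0.5, -0.3]
grip_width: 0.702
```

```bash
python3 - <<'E'
from h import *
go(P0,-158,37,60)
out=[]
for n,(u0,v0,w) in(("top",(240,110,130)),("scene",(150,100,150))):
    i,d=cams.capture(n); np.save(n+"1_d.npy",d)
    out.append(cv2.resize(i[v0:v0+w,u0:u0+w,::-1],(400,400),interpolation=2))
cv2.imwrite("pics/a.png",np.hstack(out))
E
```

```text
t 2.7 tcp [525.8 -61.7 101.4] in phot [-157.3   38.6] shift cm [ 0.08 -0.15  4.14] twist -0.01 tilt [-0.004 -0.003 -1.   ] F [ 0.8  0.5 -0.3] grip 0.7016903486425676
```

View pics/a.png

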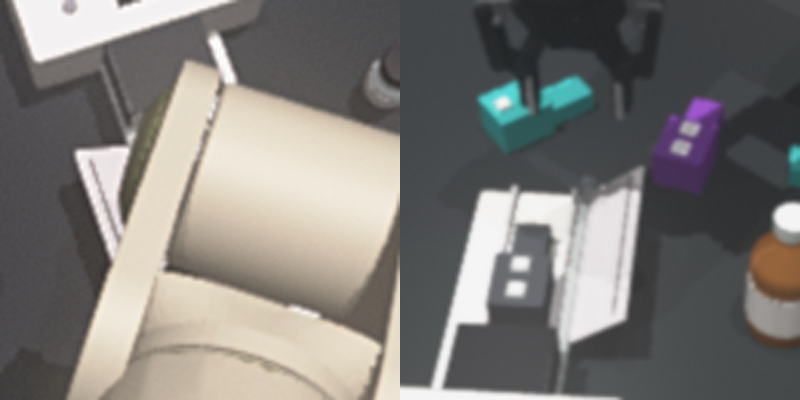

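The scene view shows the fingertips at crop (532,115) and (622,115), behind the tail and over the bar. I measure their spots from depth.

```bash
python3 - <<'E'
from h import *
P=cloud("scene",np.load("scene1_d.npy"))
c,k=np.cos(.313),np.sin(.313); a=P[...,0]-P0[0]; b=P[...,1]-P0[1]
Q=np.stack([c*a+k*b,-k*a+c*b,P[...,2]],-1)
for lo,hi in((-25,38),(38,100)):
    m=(Q[...,0]>-185)&(Q[...,0]<-130)&(Q[...,1]>lo)&(Q[...,1]<hi)&(Q[...,2]>75)&(Q[...,2]<120)
    q=Q[m]; print(len(q),q.min(0).round(),q.max(0).round())
    t=q[q[:,2]<q[:,2].min()+12]; print(np.percentile(t,[5,50,95],axis=0).round(1))
m=(Q[...,0]>-140)&(Q[...,0]<-30)&(abs(Q[...,1])<24)&(abs(Q[...,2]-53)<4)
q=Q[m]; print("block top",np.percentile(q,[2,50,98],axis=0).round(1))
E
```

```text
Traceback (most recent call last):
ValueError: zero-size array to reduction operation minimum which has no identity
```

```bash
python3 - <<'E'
from h import *
d=np.load("scene1_d.npy"); P=cloud("scene",d)
c,k=np.cos(.313),np.sin(.313); a=P[...,0]-P0[0]; b=P[...,1]-P0[1]
Q=np.stack([c*a+k*b,-k*a+c*b,P[...,2]],-1)
for u in(199,200,233):
  for v in range(126,150,4): print(u,v,d[v,u].round(),Q[v,u].round())
for y in(0,74):
  for z in(101,110): print(y,z,np.round(proj("scene",(P0[0]+c*-157-k*(y+1),P0[1]+k*-157+c*(y+1),z))))
E
```

```text
199 126 850.0 [-145.   10.  189.]
199 130 860.0 [-147.    9.  177.]
199 134 868.0 [-147.    8.  167.]
199 138 878.0 [-148.    7.  154.]
199 142 884.0 [-147.    6.  145.]
199 146 1052.0 [-264.  -22.   26.]
200 126 866.0 [-157.   10.  179.]
200 130 861.0 [-147.   11.  177.]
200 134 869.0 [-148.   10.  166.]
200 138 877.0 [-147.    9.  155.]
200 142 885.0 [-147.    8.  144.]
200 146 1057.0 [-268.  -21.   23.]
233 126 846.0 [-146.   78.  192.]
233 130 852.0 [-145.   78.  183.]
233 134 863.0 [-147.   78.  170.]
233 138 871.0 [-147.   77.  159.]
233 142 878.0 [-146.   77.  150.]
233 146 1088.0 [-296.   58.    2.]
0 101 [199. 154.]
0 110 [199. 151.]
74 101 [233. 155.]
74 110 [233. 152.]
```

```bash
python3 - <<'E'
from h import *
go(P0,-158,37,60)
i,d=cams.capture("scene"); P=cloud("scene",d)
for u in(198,200,232,234):
  for v in range(140,158,2): print(u,v,d[v,u].round(),P[v,u].round(),i[v,u])
go(P0,-158,37,60)
E
```

```text
t 2.8 tcp [525.5 -61.7 101. ] in phot [-157.6   38.7] shift cm [ 0.06 -0.16  4.1 ] twist -0.01 tilt [-0.003 -0.003 -1.   ] F [-1.  -0.4  0.3] grip 0.6999104010222815
198 140 886.0 [543. -93. 146.] [ 90 116 116]
198 142 1047.0 [ 441. -156.   36.] [ 85 131 131]
198 144 1043.0 [ 446. -153.   35.] [48 88 87]
198 146 1053.0 [ 443. -156.   25.] [45 87 86]
198 148 0.0 [1125.  259.  736.] [46 87 86]
198 150 1059.0 [ 446. -155.   15.] [47 87 86]
198 152 1067.0 [ 444. -157.    6.] [49 86 86]
198 154 1072.0 [ 445. -157.   -1.] [52 67 67]
198 156 1066.0 [ 452. -154.   -0.] [66 69 71]
200 140 879.0 [546. -86. 151.] [83 85 86]
200 142 882.0 [547. -87. 146.] [79 88 88]
200 144 1055.0 [ 437. -153.   28.] [49 85 84]
200 146 1058.0 [ 439. -153.   22.] [45 87 86]
200 148 1062.0 [ 439. -153.   16.] [46 86 86]
200 150 1065.0 [ 440. -153.   10.] [47 87 86]
200 152 1069.0 [ 441. -153.    4.] [49 79 78]
200 154 1070.0 [ 444. -152.    0.] [59 64 64]
200 156 1065.0 [ 451. -149.    0.] [69 72 74]
232 140 873.0 [526. -23. 156.] [88 90 91]
232 142 876.0 [526. -23. 150.] [88 90 91]
232 144 881.0 [526. -24. 144.] [81 83 84]
232 146 1093.0 [386. -90.  -1.] [64 67 69]
232 148 1087.0 [393. -87.  -1.] [64 67 69]
232 150 1083.0 [399. -84.  -1.] [64 67 69]
232 152 1080.0 [405. -82.  -3.] [65 68 70]
232 154 1068.0 [416. -76.   2.] [65 68 70]
232 156 1072.0 [417. -76.  -4.] [66 68 70]
234 140 879.0 [520. -21. 151.] [52 53 55]
234 142 882.0 [521. -21. 147.] [61 63 64]
234 144 1094.0 [379. -87.   2.] [67 69 72]
234 146 1090.0 [386. -84.   1.] [64 67 69]
234 148 1085.0 [392. -81.   1.] [64 67 69]
234 150 1085.0 [396. -80.  -2.] [64 67 69]
234 152 1077.0 [405. -76.  -1.] [65 67 70]
234 154 1072.0 [412. -73.  -0.] [65 68 70]
234 156 1066.0 [419. -70.   0.] [66 68 70]
t 2.85 tcp [525.3 -61.6 100.5] in phot [-157.8   38.8] shift cm [ 0.03 -0.17  4.05] twist -0.02 tilt [-0.003 -0.002 -1.   ] F [ 0.5 -0.4 -0.3] grip 0.6995133223958628
```

Image puts the tips near z≈142 while TCP reads 101: a disagreement. I descend gently, and check by image and force.

Request:
step_arm(
  plan="0 -0.1 1 0 70;0 -0.1 2 0 70;0 -0.1 3 0 70;0 -0.1 3.6 0 70;0 -0.1 3.6 0 70;0 -0.1 3.6 0 70",
)

```text
time_s: 3.45
eef_pos: [524.7, -62.5, 62.6]
ee_rot: [-0.0, -0.156, 0.988, 0.0]
force: [-0.8, -0.4, -0.4]
grip_width: 0.702
```

```bash
cat > tips.py <<'E'
from h import *
go(P0,-158,37,60)
i,d=cams.capture("scene"); P=cloud("scene",d)
c,k=np.cos(.313),np.sin(.313); a=P[...,0]-P0[0]; b=P[...,1]-P0[1]
Q=np.stack([c*a+k*b,-k*a+c*b,P[...,2]],-1)
np.save("Q.npy",Q)
for lo,hi in((-14,30),(46,95)):
    m=(d>0)&(Q[...,0]>-175)&(Q[...,0]<-30)&(Q[...,1]>lo)&(Q[...,1]<hi)&(Q[...,2]>62)&(Q[...,2]<200)
    q=Q[m]; t=q[q[:,2]<q[:,2].min()+25]; print(len(q),np.percentile(t,[2,50,98],axis=0).round(1).tolist())
import sys
cv2.imwrite("pics/%s.png"%sys.argv[1],cv2.resize(i[90:250,140:300,::-1],(500,500),interpolation=2))
E
python3 tips.py b
```

```text
t 3.45 tcp [524.7 -62.5  62.6] in phot [-158.6   38.2] shift cm [-0.06 -0.12  0.26] twist -0.03 tilt [ 0.  0. -1.] F [-0.8 -0.4 -0.4] grip 0.701678121703111
428 [[-167.9, -1.8, 101.2], [-151.0, 7.7, 113.9], [-146.0, 11.0, 123.3]]
453 [[-106.2, 86.8, 62.0], [-92.1, 88.1, 62.4], [-70.2, 90.2, 62.6]]
```

View pics/b.png

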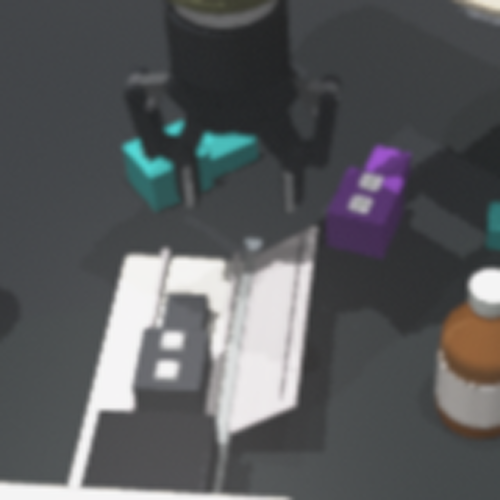

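Request:
step_arm(
  plan="0 0 1 0 70;0 0 2 0 70;0 0 2.6 0 70;0 0 2.6 0 70;0 0 2.6 0 70",
)

```text
time_s: 4.0
eef_pos: [524.7, -62.5, 36.5]
ee_rot: [-0.0, -0.156, 0.988, 0.0]
force: [-0.7, 0.4, -0.6]
grip_width: 0.699
```

```bash
python3 tips.py c; python3 - <<'E'
import numpy as np
Q=np.load("Q.npy")
for u in range(196,204,2):
  print(u,[(v,Q[v,u].round().tolist()) for v in range(150,172,3)])
E
```

```text
t 4.0 tcp [524.7 -62.5  36.5] in phot [-158.6   38.3] shift cm [-0.06 -0.12 -2.35] twist -0.03 tilt [ 0.  0. -1.] F [-0.7  0.4 -0.6] grip 0.6985146294219221
503 [[-168.4, -1.8, 78.5], [-150.8, 8.1, 87.6], [-146.0, 11.1, 98.2]]
571 [[-153.7, 70.6, 78.6], [-149.3, 77.2, 90.9], [-145.6, 83.8, 101.2]]
196 [(150, [-147.0, -3.0, 121.0]), (153, [-260.0, -31.0, 6.0]), (156, [-257.0, -31.0, -2.0]), (159, [-246.0, -30.0, -2.0]), (162, [-235.0, -28.0, -1.0]), (165, [-224.0, -26.0, -1.0]), (168, [-215.0, -25.0, -2.0]), (171, [-204.0, -23.0, -1.0])]
198 [(150, [-147.0, 2.0, 122.0]), (153, [-152.0, -0.0, 108.0]), (156, [-151.0, -1.0, 101.0]), (159, [-152.0, -2.0, 90.0]), (162, [-235.0, -23.0, -1.0]), (165, [-224.0, -21.0, -1.0]), (168, [-214.0, -20.0, -1.0]), (171, [-203.0, -18.0, 1.0])]
200 [(150, [-147.0, 6.0, 122.0]), (153, [-149.0, 5.0, 111.0]), (156, [-148.0, 4.0, 103.0]), (159, [-151.0, 3.0, 92.0]), (162, [-152.0, 2.0, 82.0]), (165, [-226.0, -17.0, -2.0]), (168, [-213.0, -15.0, 1.0]), (171, [-204.0, -13.0, -0.0])]
202 [(150, [-147.0, 10.0, 122.0]), (153, [-147.0, 10.0, 113.0]), (156, [-147.0, 9.0, 105.0]), (159, [-146.0, 8.0, 97.0]), (162, [-148.0, 7.0, 86.0]), (165, [-225.0, -12.0, -1.0]), (168, [-213.0, -10.0, 1.0]), (171, [-204.0, -8.0, 0.0])]
```

Tips ≈ TCP + 41 mm; the force is still zero, consistent with the image. Carrying on down by that offset, to just above the bar and then pressing.

Request:
step_arm(
  plan="0 -0.3 1 0 70;0 -0.3 2 0 70;0 -0.3 2.4 0 70;0 -0.3 2.8 0 70;0 -0.3 3.2 0 70;0 -0.3 3.2 0 70",
)

```text
time_s: 4.65
eef_pos: [525.8, -65.3, 4.4]
ee_rot: [0.0, -0.156, 0.988, -0.0]
force: [1.1, -0.8, 2.7]
grip_width: 0.702
```

```bash
sed -i 's/Q\[...,2\]>62)/Q[...,2]>30)/; s/Q\[...,0\]<-30/Q[...,0]<-140/' tips.py; python3 tips.py d
```

```text
t 4.65 tcp [525.8 -65.3   4.4] in phot [-158.5   35.2] shift cm [-0.05  0.18 -5.56] twist -0.03 tilt [-0. -0. -1.] F [ 1.1 -0.8  2.7] grip 0.7019763782341071
416 [[-169.4, -5.2, 43.3], [-151.4, 4.6, 55.6], [-147.0, 8.2, 65.9]]
728 [[-173.6, 52.2, 30.8], [-152.4, 73.8, 43.5], [-140.6, 94.2, 53.1]]
```

View pics/d.png

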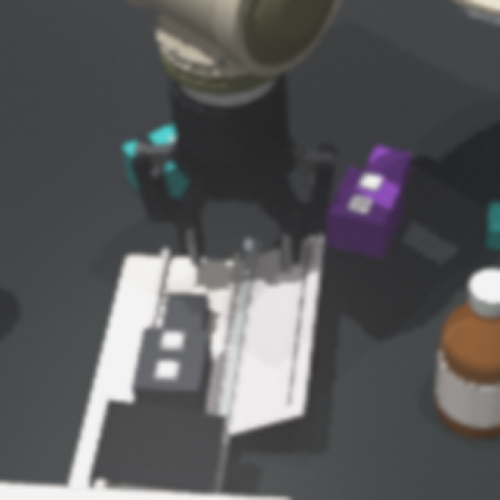

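Contact with the bar has begun (2.7 N), with the near finger in the lane behind the tail. Pressing further down.

Request:
step_arm(
  plan="0 0 0.5 0 70;0 0 1 0 70;0 0 1.4 0 70;0 0 1.7 0 70;0 0 1.7 0 70;0 0 1.7 0 70",
)

```text
time_s: 5.3
eef_pos: [525.3, -64.9, -12.6]
ee_rot: [-0.0, -0.156, 0.988, 0.0]
force: [-0.8, 4.0, 5.2]
grip_width: 0.7
```

```bash
sed -i 's/>30)&/>18)\&/' tips.py; python3 tips.py e;python3 - <<'E'
import numpy as np
Q=np.load("Q.npy")
m=(Q[...,0]>-130)&(Q[...,0]<-40)&(Q[...,1]>46)&(Q[...,1]<98)&(Q[...,2]>12)&(Q[...,2]<70)
q=Q[m]; print(len(q),np.polyfit(q[:,1],q[:,2],1), q.mean(0))
E
```

```text
t 5.3 tcp [525.3 -64.9 -12.6] in phot [-158.8   35.8] shift cm [-0.07  0.13 -7.26] twist -0.03 tilt [ 0.001  0.001 -1.   ] F [-0.8  4.   5.2] grip 0.699787272908965
432 [[-169.1, -4.5, 19.2], [-152.2, 8.0, 31.4], [-140.6, 29.9, 42.8]]
791 [[-174.2, 47.6, 22.1], [-153.2, 72.3, 25.4], [-140.5, 94.0, 43.3]]
736 [ 0.04327265 21.89009973] [-83.30681672  72.11941347  25.01089778]
```

View pics/e.png

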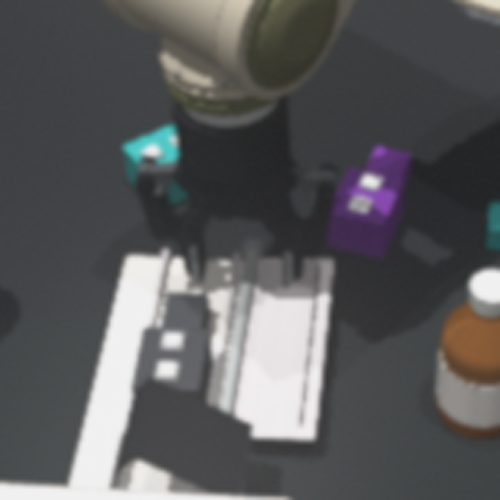

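Bar is level (cover ≈0.61 rad), cover up, 5 N. Push along the lane.

Request:
step_arm(
  plan="-1 0 0.1 0 70;-2 0 0.1 0 70;-3 0 0.1 0 70;-4 0 0.1 0 70;-5 0 0.1 0 70;-6 0 0.1 0 70;-7 0 0.1 0 70;-8 0 0.1 0 70;-9 0 0.1 0 70;-9 0 0.1 0 70",
)

```text
time_s: 6.35
eef_pos: [611.9, -37.6, -13.4]
ee_rot: [0.0, -0.156, 0.988, -0.0]
force: [1.3, 1.1, 4.8]
grip_width: 0.702
```

```bash
sed -i 's/<-140)/<-30)/' tips.py; python3 tips.py f
```

```text
t 6.35 tcp [611.9 -37.6 -13.4] in phot [-68.  35.] shift cm [ 9.    0.2  -7.34] twist -0.01 tilt [-0.    -0.001 -1.   ] F [1.3 1.1 4.8] grip 0.7021648013623867
763 [[-110.9, -10.1, 20.6], [-55.6, 8.8, 35.5], [-41.8, 29.8, 44.0]]
1478 [[-145.3, 47.3, 21.7], [-60.6, 71.1, 24.2], [-31.3, 94.1, 39.3]]
```

View pics/f.png

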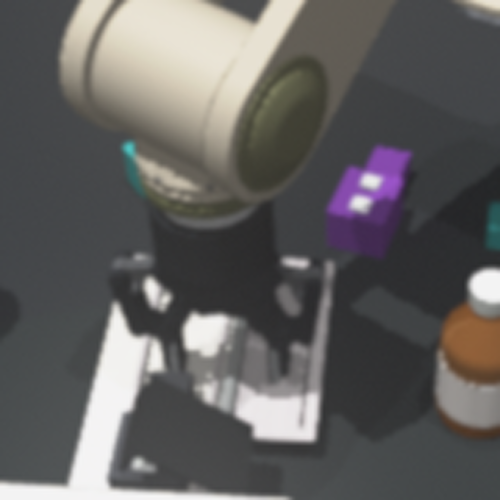

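The block is under the open cover, with the finger behind the tail. Pushing the last ~15 mm in small steps until the force rises.

Request:
step_arm(
  plan="-0.5 0 0 0 70;-1 0 0 0 70;-1.2 0 0 0 70;-1.4 0 0 0 70;-1.4 0 0 0 70",
)

```text
time_s: 6.9
eef_pos: [623.9, -33.8, -13.5]
ee_rot: [-0.001, -0.156, 0.988, -0.0]
force: [-5.3, -2.0, 7.2]
grip_width: 0.7
```

Request:
step_arm(
  plan="-0.2 0 0 0 70;-0.4 0 0 0 70;-0.4 0 0 0 70",
)

```text
time_s: 7.2
eef_pos: [625.9, -33.1, -13.5]
ee_rot: [-0.003, -0.155, 0.988, -0.0]
force: [-16.6, -4.9, 12.7]
grip_width: 0.699
```

```bash
python3 tips.py g
```

```text
t 7.2 tcp [625.9 -33.1 -13.5] in phot [-53.3  35. ] shift cm [10.52  0.2  -7.28] twist -0.05 tilt [ 0.007  0.001 -1.   ] F [-16.6  -4.9  12.7] grip 0.698997370094159
465 [[-100.0, -3.3, 20.7], [-56.3, 27.2, 24.0], [-41.2, 29.9, 44.3]]
1175 [[-173.2, 47.4, 21.5], [-59.3, 72.6, 24.2], [-31.6, 94.3, 41.7]]
```

View pics/g.png

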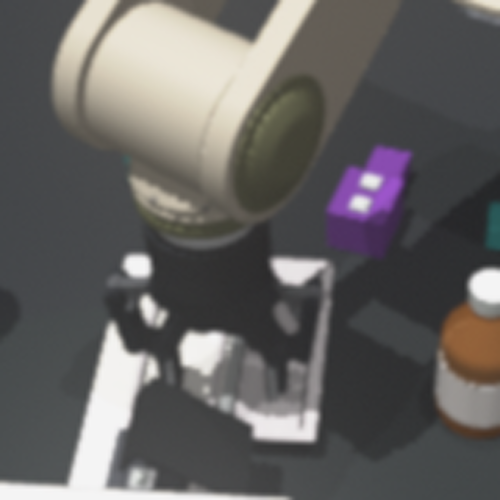

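Force jumps to 17 N over 2 mm with the TCP at x = −53, where home was predicted. Back off along the lane, then up.

Request:
step_arm(
  plan="0.5 0 0 0 70;1.2 0 0 0 70;2 0 0 0 70;3 0 0 0 70;3 0 -1 0 70;3 0 -2.5 0 70;3 0 -5 0 70;3 0 -8 0 70;3 0 -11 0 70;3 0 -14 0 70",
)

```text
time_s: 8.25
eef_pos: [599.8, -41.0, 128.6]
ee_rot: [-0.0, -0.156, 0.988, -0.0]
force: [1.7, 0.3, -0.3]
grip_width: 0.701
```

Request:
step_arm(
  plan="5 0 -3 0 70;10 0 -3 0 70;15 5 -3 0 70;20 10 -3 0 70;24 14 -3 0 70;24 14 -3 0 70;24 14 -3 0 70;24 14 -3 0 70;24 14 -3 0 70",
)

```text
time_s: 9.15
eef_pos: [329.5, 17.7, 157.2]
ee_rot: [0.001, -0.156, 0.988, -0.0]
force: [-0.2, -0.4, 0.4]
grip_width: 0.697
```

```bash
python3 - <<'E'
from h import *
go(P0,0,0,0)
o=[]
for n,(u0,v0,w) in(("top",(230,100,150)),("scene",(120,130,150))):
    i,d=cams.capture(n); P=cloud(n,d); o.append(cv2.resize(i[v0:v0+w,u0:u0+w,::-1],(400,400),interpolation=2))
    c,k=np.cos(.313),np.sin(.313); a=P[...,0]-P0[0]; b=P[...,1]-P0[1]
    Q=np.stack([c*a+k*b,-k*a+c*b,P[...,2]],-1)
    m=(d>0)&(Q[...,0]>-130)&(Q[...,0]<-5)&(abs(Q[...,1])<10)&(abs(Q[...,2]-36)<5); q=Q[m]
    print(n,"tail",m.sum(),np.percentile(q,[3,50,97],axis=0).round(1).tolist() if m.sum() else "")
    m=(d>0)&(Q[...,0]>-130)&(Q[...,0]<-40)&(Q[...,1]>52)&(Q[...,1]<84)&(Q[...,2]>12)&(Q[...,2]<70); q=Q[m]
    if m.sum(): print("bar angle",np.arctan(np.polyfit(q[:,1],q[:,2],1)[0]))
    for t in("amber_bottle","beaker","vial_jar"):
        for r in spotter.regions_of(n,t)[:1]: print(t,np.round(r["extent"]))
cv2.imwrite("pics/z.png",np.hstack(o))
E
```

```text
t 9.15 tcp [329.5  17.7 157.2] in phot [-319.6  174.6] shift cm [-31.96 -17.43  15.77] twist -0.04 tilt [-0.001 -0.001 -1.   ] F [-0.2 -0.4  0.4] grip 0.6968102027136104
top tail 129 [[-40.9, -9.5, 32.7], [-24.2, -0.3, 36.6], [-6.3, 9.3, 39.8]]
bar angle 0.6291951316129337
amber_bottle [222. 196.  27.  32.]
beaker [393. 164.  39.  37.]
vial_jar [372. 135.  24.  23.]
scene tail 75 [[-41.9, -9.3, 34.3], [-31.8, -0.3, 36.2], [-22.7, 9.2, 38.6]]
bar angle 0.6578543927836323
amber_bottle [294. 204.  32.  58.]
beaker [117. 183.  34.  43.]
vial_jar [112. 218.  22.  33.]
```

View pics/z.png

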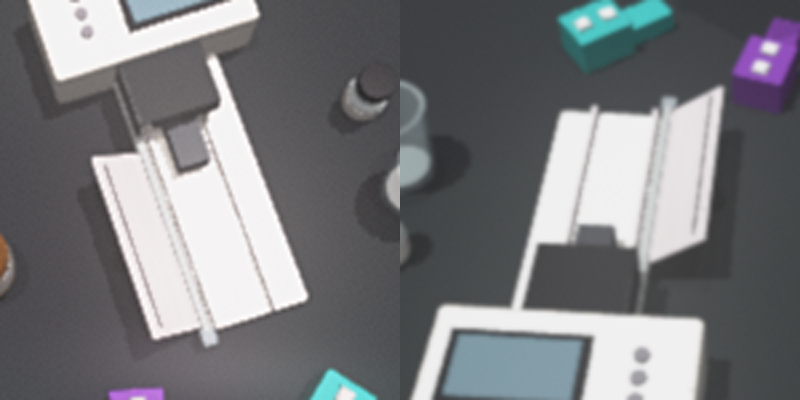

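The tail end sits at x ≈ −42 (home is −42), the cover is shut, the bystanders haven't moved and the arm is clear. Handing in.

```bash
python3 -c "
from h import *
print(workorder.finish_job())"
```

```text
the job is handed in; nothing more can be done
None
```

I loaded the grey carrier into the photometer and handed the job in at about 9 s of the 42 s allowed. The hand-in reports no verdict.

**What I did:** with the jaws 70% open across the lane, one finger pressed the bar until it was level (cover about 0.61 rad, about 5 N). The other finger pushed the tail about 105 mm, until the force rose to about 17 N at the back of the bay. I then backed off along the lane, lifted, and moved clear.

**Last checks:**
- **Carrier:** the tail end is at x ≈ −41 to −42 mm, and home is −42 mm. Its middle is about 0.3 mm off the lane's centre line.
- **Cover:** the bar slopes at 0.63 to 0.66 rad, and 0.65 means shut. The pictures also show the cover shut.
- **Bystanders:** the bottle, beaker and jar are within about 2 pixels of where they started.
- **Arm:** the force reading is about 0 N, so it is touching nothing.

**One disagreement:** the cameras showed the fingertips about 40 mm higher than the reported TCP height. First contact with the bar came where the images said it would, so I used the images for heights. I did not find the cause.

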